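# Unpin the slat rack and build a crosswise crib for the welding set

## Task

Draw the locking pin up out of the slat rack and park it in the notch of the bracket beside it, hanging upright by its collar, and only then swing the hold-down bar fully clear of the slats and leave it open. Then build all the slats there are into a crosswise crib on the plywood board: two parallel slats to a layer, about 70 mm between their centre lines and centred on the board, the first two in the scribed outlines along the board's long side, each further layer square across the one below; an odd last slat takes one of the two places of its layer. Leave the padlock, the carton and the jar where they are.

Things in the scene. Friction and masses are not known exactly. Their poses are not given: they have to be found in the camera images.
- rack: fixed dark steel slat rack; base plate 290 (x) x 219 (y) x 12 thick, y from -87 to +132 of its origin; origin on the work surface, z up. Slat places at x -68 and +68, y -52, 0 and +52, standing on the plate (z 12), with low ridges (5 high, 12 wide) between the slats near their ends. Bore block 44 x 44 x 28 high at (0, -110), hinge post at (0, +110)
- bore (a point): mouth of the bore in the rack's block, on its axis, 28 above the work surface; bore 14 wide, vertical, 28 deep; the pin goes through the 8 mm thick end of the bar into it. Axes as the rack's
- notch (a point): where the parked pin's collar centre belongs: in the U-shaped notch of the steel parking bracket, at the level of the bracket's top (52 above the work surface). The notch is 17 wide, open above, below and towards the rack's -y; its prongs are 10 thick (42 to 52 high) and reach 17 beyond this point towards -y; back wall 8.5 mm towards +y. Axes as the rack's
- pin: loose steel locking pin: shank 12 in diameter and 33 long, collar 28 in diameter and 5 high, round grip 18 in diameter and 40 high above the collar. Origin on its axis at the underside of the collar, z up along the grip. Starts upright in the bore, collar resting on the bar (37 above the work surface)
- bar (a joint): flat aluminium hold-down bar turning about the upright axis at bar_hinge; rad, 0 = closed over the slats (lying along the rack's -y from the hinge), grows as the free end swings towards the rack's -x, stop at 2.3; clear of the slats from about 1.6. Bar 36 wide, underside 29 and top 37 above the work surface, 242 from hinge to free end; stays where it is left
- bar_knob (a point): middle of the upright black knob on the bar, 18 in diameter, from the bar's top to 45 above it; 120 from the hinge axis; this point is 26 above the bar's top, 63 above the work surface
- bar_hinge (a point): on the bar's hinge axis, at the height of the bar's top. Axes as the rack's
- board: fixed plywood bearing board 180 (x, long side) x 130 (y) x 12 thick, origin at the centre of its underside on the work surface; the outlines of the first two slats are scribed on it along x at y -35 and +35
- crib (a point): centre of the board's top, axes as the board's. Layer 1 lies along x at y -35 and +35, centres at z 7.5; layer 2 along y at x -35 and +35, centres at z 22.5; layer 3 as layer 1, centres at z 37.5
- slat1: loose beech slat, 120 long (its x) x 20 wide (its y) x 15 high (its z), origin at its very centre; starts flat in the rack under the bar, long side along the rack's x; may be absent (4 to 6 are present)
- slat2: loose beech slat, 120 long (its x) x 20 wide (its y) x 15 high (its z), origin at its very centre; starts flat in the rack under the bar, long side along the rack's x; may be absent (4 to 6 are present)
- slat3: loose beech slat, 120 long (its x) x 20 wide (its y) x 15 high (its z), origin at its very centre; starts flat in the rack under the bar, long side along the rack's x; may be absent (4 to 6 are present)
- slat4: loose beech slat, 120 long (its x) x 20 wide (its y) x 15 high (its z), origin at its very centre; starts flat in the rack under the bar, long side along the rack's x; may be absent (4 to 6 are present)
- slat5: loose beech slat, 120 long (its x) x 20 wide (its y) x 15 high (its z), origin at its very centre; starts flat in the rack under the bar, long side along the rack's x; may be absent (4 to 6 are present)
- slat6: loose beech slat, 120 long (its x) x 20 wide (its y) x 15 high (its z), origin at its very centre; starts flat in the rack under the bar, long side along the rack's x; may be absent (4 to 6 are present)
- padlock: bystander: brass padlock standing upright, 45 x 22 x 75 high, origin under its centre
- carton: bystander: cardboard carton 60 x 90 x 50 high, origin under its centre
- jar: bystander: glass jar 60 in diameter, 75 high, origin under its centre
Things that resemble listed ones, but are neither listed nor needed, are in the scene too. What is shaped like the slat1 but purple is not meant. Leave any black look-alike of the slat2 alone.

How it is judged:
By the outcome, as a careful person would: the job done as asked, in the order asked, and still so for the second after the job is handed in, with the robot touching nothing.
Of slat1, slat2, slat3, slat4, slat5, slat6 only 4 to 6 are there at a start; the rules pass over those that are not, and their reading is None.
At some moment in a run one of slat1, slat2, slat3, slat4, slat5, slat6 may be knocked a few centimetres aside while the robot is not near it.
It also fails if it takes over 210 s, if anything falls off the work surface, if the arm or the gripper's body presses on something with over 40 N, if the wrist force passes 120 N, or if a joint passes its speed limit or range.

## Robot

A 6-joint arm with a two-finger parallel gripper is mounted at the origin on the work surface. World frame = base frame: x ahead of the robot, y to its left, z up, the work surface at z = 0. Lengths are in m, angles in rad, forces in N, time in s.
With the tool pointing down it reaches from about 0.375 to 0.925 m from the base axis. Payload 5.7 kg.
Tool frame: the origin (TCP) lies midway between the tips of the shut fingers; the grasp point (between the pads) lies 19 mm behind it; z points along the fingers, y is the line along which they close (so a half turn about z gives the same grasp; the last joint's range is limited). The gripper opens to 88 mm and grips with 3 to 60 N. Pads are 20 mm wide; open, the fingers measure 115 mm over their backs; the gripper's body (75 mm by 178 mm) begins 61 mm behind the grasp point.
Start: joints at [1.232, 0.359, 1.51, -0, 1.272, -0.115], TCP at [0.133, 0.585, 0.223] pointing down, gripper open.
Joint ranges: [-2.97, 2.97], [-1.01, 2.36], [0.21, 2.38], [-0.96, 4.11], [0.2, 2.71], [-2.98, 2.98]. Speed limits (rad/s): [2.39, 2.39, 3.14, 3.14, 3.14, 3.14].

## Interface

Orientations are given as a unit quaternion [x, y, z, w].
In Python, from bench import move_ptp, servo_line, goto_joints, move_gripper, sleep, inverse_kinematics, capture, PlanningError, close_job, spot_in, silhouettes, current_clock, current_joint_pos, current_qvel, current_joint_torque, current_position, current_orientation, current_force, current_torque, current_finger_gap, current_grip_force gives the robot as it stands. Calls block until the motion is done:
- move_ptp(position, orientation): joint-space move of the TCP to a pose.
- servo_line(position, orientation=None, rate=0.15, contact_N=None): straight line of the TCP; orientation=None keeps the orientation; rate is the mean speed in m/s. With contact_N (N) it stops when the force on the tool has changed by that much, and returns True; else False.
- goto_joints(angles): joint-space move.
- move_gripper(opening): finger opening in m; the grip force is fixed at half the most; returns when the fingers have stopped.
- sleep(seconds).
- inverse_kinematics(position, orientation): joint angles nearest the present ones, or None.
- capture(name): name is "scene" or "side" or "wrist"; returns a dict with "image" (420x560x3 uint8, blue, green, red), "range_z" (420x560 float32, m along the optical axis (not along the pixel's ray), 0 where there is no reading), "intrinsics" (3x3 intrinsics, pixels), "R" (3x3) and "t" (3): a world point X has camera coordinates R X + t. Camera axes: x right, y down, z forward; pixel columns grow to the right and rows downward; lengths in m; the calibration is good to about 2 mm. A picture is of the moment at which its call begins.
A pose or a line that the arm cannot do raises PlanningError and nothing moves.
- close_job(): hands the job in; it is judged then, once.
Trained networks look in the newest picture that a camera, given by its name, has taken for a name from the list of things; names that differ only in an ending like _2 or _b are one class to them, and where a whole thing is asked for, a point or a joint stands for the part that bears it (a point fixed in the world has none). Each returns a list of dicts, best first, with "conf" (0 to 1); they miss things now and then, are a little off and sometimes report something else, mostly with a low value. They report only what shows in the picture. A call takes as long as a camera call. They do not tell look-alikes from the thing itself.
- spot_in(camera, query): "xy" ([column, row] in pixels, amid what is visible of it).
- silhouettes(camera, query): "region" (420x560 bool, what is visible of it) and "xy" ([column, row] in pixels, amid what is visible of it).
Readings, each from a call of its own:
- current_clock(): time.
- current_joint_pos(): joint angles.
- current_qvel(): joint speeds.
- current_joint_torque(): joint torques, N m.
- current_position(): TCP position.
- current_orientation(): TCP orientation.
- current_force(): force on the tool from outside, world axes, zero at the start.
- current_torque(): the same for the moment, N m.
- current_finger_gap(): finger opening in m.
- current_grip_force(): force on a finger pad.
Only numpy, scipy, OpenCV 4.12 (cv2) and the standard library are available. Lean on these libraries where they do the work, as an engineer would, in place of code of your own. Each camera call takes 0.05 s, during which the arm holds its last target. There are 200 camera calls.

## Working session

There is one attempt and no reset: what is moved stays moved. The work goes in short steps, each a Python script; the robot and the scene stay as the last script left them, time stands still between calls to the robot, and variables do not carry over. Pictures are saved under pics/ and viewed, at most 14 in all, crops included, and the job is handed in when it is done.

```bash
mkdir -p pics; ls
cat > h.py <<'E'
import numpy as np, cv2
from bench import *
def world(c,uv,z=None,depth=None):
    K,R,t=c["intrinsics"],np.array(c["R"]),np.array(c["t"])
    d=R.T@(np.linalg.inv(K)@np.array([uv[0],uv[1],1.0])); o=-R.T@t
    s=(z-o[2])/d[2] if z is not None else depth
    return o+s*d
def cloud(c):
    K,R,t=c["intrinsics"],np.array(c["R"]),np.array(c["t"])
    Z=c["range_z"]; v,u=np.indices(Z.shape)
    P=np.stack([(u-K[0,2])/K[0,0]*Z,(v-K[1,2])/K[1,1]*Z,Z],-1)-t
    W=P@R; W[Z==0]=np.nan
    return W
E
python3 - <<'E'
from h import *
for n in("scene","side"):
    c=capture(n); cv2.imwrite(f"pics/{n}0.png",c["image"]); W=cloud(c)
    print(n,-np.array(c["R"]).T@c["t"])
    for q in("rack","pin","notch","bar","bar_knob","board","slat1","padlock","carton","jar"):
        for r in silhouettes(n,q)[:8]:
            if r["conf"]<.3: continue
            m=r["region"]; P=W[m]; P=P[~np.isnan(P[:,0])]
            print(q,round(r["conf"],2),np.round(r["xy"]),m.sum(),np.round(np.median(P,0),3) if len(P) else 0, np.round(np.percentile(P[:,2],98),3) if len(P) else 0)
E
```

```text
pics
scene [ 1.06281728 -0.65572975  0.87680761]
rack 0.78 [309. 204.] 5264 [0.572 0.159 0.013] 0.054
pin 0.46 [282. 216.] 162 [0.555 0.06  0.059] 0.083
notch 0.83 [310. 203.] 5630 [0.572 0.159 0.013] 0.054
bar 0.84 [306. 192.] 957 [0.557 0.16  0.037] 0.081
bar_knob 0.85 [306. 194.] 1109 [0.557 0.161 0.037] 0.08
board 0.76 [187. 321.] 4862 [ 0.548 -0.265  0.012] 0.015
slat1 0.88 [341. 198.] 447 [0.627 0.222 0.024] 0.03
slat1 0.85 [190. 222.] 472 [ 0.354 -0.053  0.013] 0.018
slat1 0.85 [400. 172.] 309 [0.697 0.416 0.013] 0.018
slat1 0.78 [282. 188.] 321 [0.473 0.169 0.025] 0.03
slat1 0.77 [293. 176.] 280 [0.468 0.226 0.025] 0.031
slat1 0.73 [332. 209.] 442 [0.624 0.17  0.025] 0.03
slat1 0.72 [229. 259.] 540 [ 0.504 -0.083  0.014] 0.018
slat1 0.71 [322. 222.] 465 [0.626 0.118 0.025] 0.03
padlock 0.72 [267. 360.] 585 [ 0.732 -0.264  0.04 ] 0.075
carton 0.71 [386. 241.] 1208 [0.794 0.114 0.048] 0.053
jar 0.96 [335. 282.] 1042 [ 0.753 -0.039  0.053] 0.077
side [ 0.37845267 -0.53354692  0.71716171]
rack 0.74 [247. 201.] 5759 [0.546 0.159 0.013] 0.053
rack 0.54 [262. 217.] 168 [0.548 0.063 0.058] 0.083
pin 0.61 [265. 216.] 170 [0.548 0.063 0.059] 0.083
notch 0.72 [250. 200.] 6313 [0.547 0.161 0.013] 0.053
bar_knob 0.86 [250. 191.] 1256 [0.547 0.162 0.037] 0.081
slat1 0.97 [214. 188.] 396 [0.48  0.226 0.026] 0.029
slat1 0.97 [276. 188.] 437 [0.623 0.173 0.026] 0.029
slat1 0.9 [223. 203.] 440 [0.479 0.172 0.026] 0.029
slat1 0.86 [286. 202.] 469 [0.623 0.12  0.026] 0.029
slat1 0.85 [275. 129.] 359 [0.695 0.419 0.013] 0.018
slat1 0.76 [263. 290.] 600 [ 0.498 -0.085  0.015] 0.017
slat1 0.72 [225. 218.] 502 [0.477 0.12  0.026] 0.029
slat1 0.61 [181. 302.] 662 [ 0.349 -0.054  0.015] 0.017
padlock 0.57 [413. 327.] 527 [ 0.716 -0.262  0.04 ] 0.075
carton 0.55 [348. 181.] 1247 [0.777 0.125 0.047] 0.052
jar 0.81 [362. 226.] 1054 [ 0.735 -0.034  0.053] 0.076
```

View pics/scene0.png

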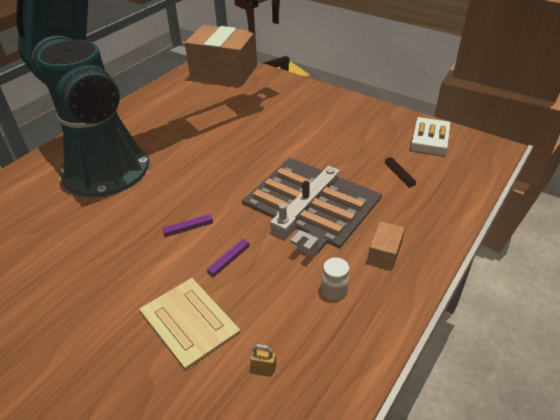

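View pics/side0.png

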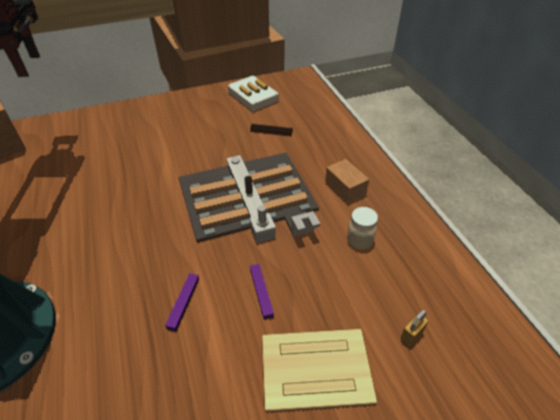

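The six brown slats are all in the rack: in the scene image, left column around (270-293, 176-200) and right column (322-341, 198-222). The pin is at (282,214), the knob at (306,188), and the bracket's notch at (305,243). The board is at (188,320). The two purple decoys and the black one lie outside the rack. Next are close views with the wrist camera.

Run:
```python
from h import *
import pickle
D={}
for n,p in(("r1",(.54,.13,.36)),("r2",(.60,.13,.36)),("b1",(.55,-.24,.34)),("b2",(.6,-.28,.34))):
    move_ptp(p,[1,0,0,0]); sleep(.2); c=capture("wrist"); D[n]=c
    cv2.imwrite(f"pics/{n}.png",c["image"]); W=cloud(c)
    print(n,current_clock(),np.round(-np.array(c["R"]).T@c["t"],3),np.round(c["R"],2).tolist())
    for q in("pin","bar_knob","slat1","board"):
        for r in silhouettes("wrist",q):
            m=r["region"]; P=W[m]; P=P[~np.isnan(P[:,0])]
            if r["conf"]<.3 or not len(P): continue
            top=P[P[:,2]>np.percentile(P[:,2],95)-.005]
            b=cv2.minAreaRect((top[:,:2]*1000).astype(np.float32)) 
            print(q,round(r["conf"],2),np.round(r["xy"]),len(P),np.round(np.median(top,0),4),np.round([*b[0],*b[1],b[2]],1))
pickle.dump(D,open("D.pkl","wb"))
```

```text
r1 3.5833 [0.608 0.131 0.523] [[0.0, -1.0, -0.0], [-0.97, -0.0, 0.25], [-0.25, 0.0, -0.97]]
pin 0.74 [326. 165.] 297 [0.5529 0.0683 0.0832] [552.8  68.1  16.3  16.4   2.8]
pin 0.32 [215. 112.] 1196 [0.6286 0.2297 0.0283] [625.7 230.1 109.2  20.5   0.9]
bar_knob 0.66 [252. 163.] 4156 [0.5538 0.184  0.0448] [555.2 175.5 257.6  41.1  88.9]
slat1 0.92 [82. 60.] 1751 [0.6962 0.4221 0.0165] [694.7 424.1  21.6 119.3  59.1]
slat1 0.85 [254. 208.] 861 [0.4817 0.1766 0.0282] [481.  177.   19.4 108.9  88.9]
slat1 0.85 [252. 109.] 1148 [0.6273 0.1779 0.0283] [626.4 178.1 110.4  20.1   1.1]
slat1 0.74 [222. 206.] 830 [0.4817 0.2306 0.0281] [479.6 231.2  20.3 102.6  88.1]
slat1 0.67 [287. 109.] 1088 [0.6273 0.1257 0.0283] [624.5 124.9  19.4 106.4  90. ]
slat1 0.59 [416. 198.] 1033 [ 0.5019 -0.0769  0.016 ] [501.2 -77.3 120.4  20.3  85.2]
slat1 0.47 [362. 259.] 118 [0.5369 0.0869 0.362 ] [536.7  87.    0.6   5.   88.9]
board 0.86 [524. 172.] 8274 [ 0.5352 -0.2454  0.013 ] [ 541.  -257.   132.3  180.2   74.5]
r2 4.3833 [0.668 0.13  0.524] [[0.0, -1.0, -0.0], [-0.97, -0.0, 0.25], [-0.25, 0.0, -0.97]]
[... 1874 characters left out ...]
.2   43.6]
board 0.6 [295. 174.] 10044 [ 0.547  -0.2575  0.0133] [ 541.  -257.3  129.8  180.1   73.9]
b2 7.05 [ 0.668 -0.279  0.504] [[0.0, -1.0, -0.0], [-0.97, -0.0, 0.25], [-0.25, 0.0, -0.97]]
pin 0.62 [ 37. 210.] 525 [0.5528 0.0662 0.0831] [552.7  67.7  17.1  16.   88.6]
bar_knob 0.96 [ 35. 200.] 1332 [0.5565 0.0912 0.0384] [552.4  92.5  95.4  44.4  89.8]
slat1 0.86 [155. 235.] 1021 [ 0.5028 -0.0732  0.0163] [501.2 -77.7 120.3  20.8  85. ]
slat1 0.7 [  9. 164.] 1285 [0.6135 0.1207 0.0284] [625.  123.4  21.6 106.4  88.3]
slat1 0.59 [ 28. 244.] 908 [0.4925 0.1227 0.0283] [572.  -25.2  74.4 390.8  28.7]
board 0.8 [271. 205.] 9288 [ 0.5475 -0.2578  0.0133] [ 541.1 -257.6  130.1  179.9   74. ]
```

Run:
```python
from h import *
import pickle
D=pickle.load(open("D.pkl","rb"))
I=[]
for n in("r1","r2"):
    c=D[n];W=cloud(c)
    K,R,t=c["intrinsics"],np.array(c["R"]),np.array(c["t"])
    m=(W[...,2]>.044)&(W[...,2]<.058)&(W[...,0]>.57)&(W[...,0]<.75)&(W[...,1]<.12)&(W[...,1]>.0)
    P=W[m]*1000
    print(n,m.sum(),P.min(0).round(1),P.max(0).round(1),np.median(P,0).round(1))
    for y in range(0,120,4):
        s=P[(P[:,1]>=y)&(P[:,1]<y+4),0]
        if len(s): print(y,np.unique(np.round(s/2)*2).astype(int))
    v,u=np.where(m); print(u.mean(),v.mean())
    I.append(cv2.resize(c["image"][100:240,200:400],None,fx=4,fy=4,interpolation=cv2.INTER_CUBIC)[:,:400] if 0 else cv2.resize(c["image"][70:270,190:400],(400,381),interpolation=cv2.INTER_CUBIC))
    # bar edges
    m=(W[...,2]>.034)&(W[...,2]<.040)&(abs(W[...,0]-.553)<.04)&(W[...,1]>.03)
    P=W[m]*1000; print("bar",cv2.minAreaRect(P[:,:2].astype(np.float32)))
    m=(W[...,2]>.077)&(abs(W[...,0]-.553)<.03)&(W[...,1]>.12)&(W[...,1]<.3); print("knob",np.median(W[m],0), W[m][:,1].min(),W[m][:,1].max())
    m=(W[...,2]>.077)&(abs(W[...,0]-.553)<.03)&(W[...,1]>.04)&(W[...,1]<.1); print("pin",W[m].mean(0))
    m=(W[...,2]>.009)&(W[...,2]<.015)&(W[...,1]>.05)&(abs(W[...,0]-.55)<.2)&(W[...,1]<.35); print("rack",cv2.minAreaRect(W[m][:,:2].astype(np.float32)*1000))
cv2.imwrite("pics/rr.png",np.hstack(I))
```

```text
r1 970 [6.132e+02 3.000e-01 4.400e+01] [750.   48.6  57.1] [646.1  30.2  53.1]
0 [728 730 732 734 736 738 740 742 744 746 748 750]
4 [734 736 738 740 742 744 746 748 750]
8 [614 616 618 620 622 624 626 628 646 648 650 652 654 656 658 660 662 742]
12 [614 616 618 620 622 624 626 628 646 648 650 652 654 656 658 660 662]
16 [614 616 618 620 622 624 626 628 646 648 650 652 654 656 658 660 662]
20 [614 616 618 620 622 624 626 628 646 648 650 652 654 656 658 660 662]
24 [614 616 618 620 622 624 626 628 646 648 650 652 654 656 658 660 662]
28 [614 616 618 620 622 624 626 628 646 648 650 652 654 656 658 660 662]
32 [614 616 618 620 622 624 626 628 646 648 650 652 654 656 658 660 662]
36 [614 616 618 620 622 624 626 628 630 632 634 636 638 640 642 644 646 648
 650 652 654 656 658 660 662]
40 [614 616 618 620 622 624 626 628 630 632 634 636 638 640 642 644 646 648
 650 652 654 656 658 660 662]
44 [614 616 618 620 622 624 626 628 630 632 634 636 638 640 642 644 646 648
 650 652 654 656 658 660 662]
48 [614 616 618 620 622 624 626 628 630 632 634 636 638 640 642 644 646 648
 652 654 656 658 660 
[... 1189 characters left out ...]
662]
40 [612 614 616 618 620 622 624 626 628 630 632 634 636 638 640 642 644 646
 648 650 652 654 656 658 660 662]
44 [612 614 616 618 620 622 624 626 628 630 632 634 636 638 640 642 644 646
 648 650 652 654 656 658 660 662]
48 [612 614 616 618 620 622 624 626 628 630 632 634 636 638 640 642 644 646
 648 650 652 654 656 658 660 662]
355.6647791619479 137.80067950169877
bar ((553.2030639648438, 176.95077514648438), (261.9539489746094, 44.18465805053711), 89.62368774414062)
knob [0.55363501 0.16737973 0.08294498] 0.15914673717666392 0.17596898942080294
pin [0.55324397 0.0683599  0.08258512]
rack ((553.1385498046875, 180.17623901367188), (259.8337707519531, 288.8444519042969), 89.8683853149414)
```

View pics/rr.png

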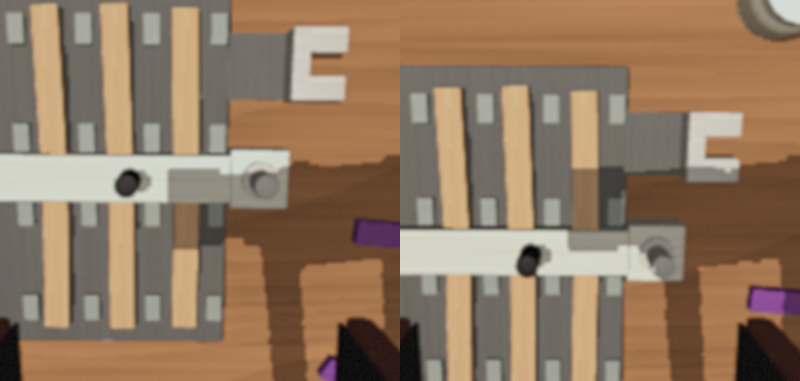

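Two wrist views agree. The pin is at (553, 68), the knob at (553.5, 167.5), and the notch centre at (637.3, 25.5). The bracket top is about 52 mm high and the pin top about 82 mm. The board is at (541, -257.5) with yaw about -16°. I'll move the pin now.

```bash
cat >> h.py <<'E'
def q(psi):  # tool down, slat-yaw psi
    return [np.cos(psi/2),np.sin(psi/2),0,0]
E
python3 - <<'E'
from h import *
Q=q(0)
move_gripper(.045)
move_ptp([.553,.068,.13],Q)
print(servo_line([.553,.068,.048],rate=.12,contact_N=8),current_position())
move_gripper(.0); print("gap",current_finger_gap(),current_grip_force(),current_force())
servo_line([.553,.068,.112],rate=.08)
print("gap",current_finger_gap())
servo_line([.6373,.0255,.112],rate=.12); sleep(.3)
c=capture("wrist"); cv2.imwrite("pics/p.png",c["image"]); W=cloud(c)
c=capture("side"); cv2.imwrite("pics/ps.png",cv2.resize(c["image"][100:300,180:420],(720,600)))
f0=current_force()
h=servo_line([.6373,.0255,.060],rate=.04,contact_N=6)
print(h,current_position(),np.array(current_force())-f0,current_finger_gap(),current_clock())
c=capture("side"); cv2.imwrite("pics/ps2.png",cv2.resize(c["image"][150:270,240:384],(720,600)))
E
```

```text
False [0.55360985 0.06784123 0.04846034]
gap 0.017486734236965593 30.00067502260208 [-0.01420024 -0.2855809   3.57786298]
gap 0.017385133643464713
True [0.63701412 0.02549975 0.06342659] [-0.20573289  0.20883182  6.89625615] 0.017277893118899993 14.35
```

View pics/ps2.png

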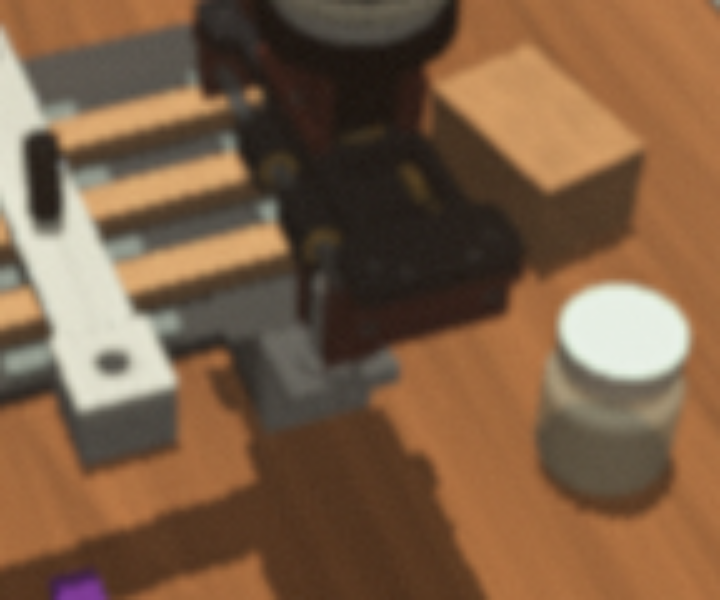

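The bore at (112,362) is empty. The pin made contact at the expected height of 63.4 mm, so it is seated in the notch. I'll release it, check it, and then swing the bar.

Run:
```python
from h import *
move_gripper(.04); sleep(.3)
servo_line([.6373,.0255,.14],rate=.15)
move_ptp([.58,.06,.30],q(0)); sleep(.2)
c=capture("wrist"); cv2.imwrite("pics/pk.png",c["image"]); W=cloud(c)
m=(W[...,2]>.092)&(W[...,2]<.103)&(abs(W[...,0]-.637)<.03)&(abs(W[...,1]-.025)<.03); print("pin",m.sum(),np.nanmean(W[m],0))
m=(W[...,2]>.055)&(W[...,2]<.061)&(abs(W[...,0]-.637)<.03)&(abs(W[...,1]-.025)<.03); P=W[m]; print("collar",m.sum(),P.min(0),P.max(0))
m=(W[...,2]>.077)&(W[...,2]<.09)&(abs(W[...,0]-.553)<.03)&(abs(W[...,1]-.168)<.03); P=W[m]; print("knob",m.sum(),P.mean(0))
# IK feasibility of arc
H=np.array([.5533,.2877])
for b in(np.pi/2,-np.pi/2):
    print(b,[None if j is None else round(j[5],2) for j in [inverse_kinematics([H[0]-.12*np.sin(a),H[1]-.12*np.cos(a),.047],q(b-a)) for a in np.linspace(0,2.15,6)]])
```

```text
pin 216 [0.63596898 0.02610264 0.09786503]
collar 184 [0.61554226 0.01122515 0.05500672] [0.65565976 0.04731098 0.06041208]
knob 180 [0.5535747  0.16712419 0.08277185]
1.5707963267948966 [np.float64(0.17), np.float64(0.64), np.float64(1.15), np.float64(1.68), np.float64(2.2), np.float64(2.69)]
-1.5707963267948966 [np.float64(-2.97), np.float64(-2.5), np.float64(-1.99), np.float64(-1.46), np.float64(-0.94), np.float64(-0.45)]
```

Run:
```python
from h import *
H=np.array([.5535,.2875]); r=.1203
P=lambda a,z:[H[0]-r*np.sin(a),H[1]-r*np.cos(a),z]
b=np.pi/2
move_ptp(P(0,.12),q(b)); servo_line(P(0,.047),rate=.1,contact_N=8)
move_gripper(0); print(current_finger_gap())
for a in np.linspace(0,2.17,15)[1:]:
    servo_line(P(a,.047),q(b-a),rate=.12)
    f=np.linalg.norm(current_force()[:2])
    if f>15: print(a,f)
print(current_finger_gap(),current_clock())
move_gripper(.04); servo_line(P(2.17,.14),rate=.2)
move_ptp([.50,.17,.36],q(0)); sleep(.2)
c=capture("wrist"); cv2.imwrite("pics/open.png",c["image"]); W=cloud(c)
m=(W[...,2]>.077)&(W[...,2]<.09)&(abs(W[...,0]-P(2.17,0)[0])<.03)&(abs(W[...,1]-P(2.17,0)[1])<.03);print("knob",m.sum(),W[m].mean(0) if m.any() else 0,P(2.17,0))
```

```text
0.01766726513554313
0.01746788770949689 23.8333
knob 136 [0.45586314 0.35570802 0.08264691] [np.float64(0.45415806532939534), np.float64(0.35534740242560003), 0]
```

View pics/open.png

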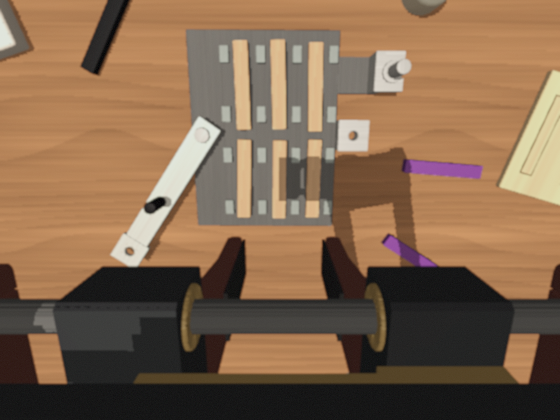

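The bar is open well past the slats: knob at (155,205), hinge at (202,134). The pin is parked at (400,68), and six slats are free in the rack in columns at rows ~85 and ~179. I'll start building the crib.

```bash
cat >> h.py <<'E'
C=np.array([.5411,-.2575]); YB=np.radians(-16.0)
ex=np.array([np.cos(YB),np.sin(YB)]); ey=np.array([-ex[1],ex[0]])
# (xy centre, yaw, bottom z)
PLACES=[(C-.035*ey,YB,.012),(C+.035*ey,YB,.012),(C-.035*ex,YB+np.pi/2,.027),(C+.035*ex,YB+np.pi/2,.027),(C-.035*ey,YB,.042),(C+.035*ey,YB,.042)]
def slats(pos=(.50,.17,.36)):
    move_ptp(pos,q(0)); sleep(.15); c=capture("wrist"); W=cloud(c); out=[]
    for r in silhouettes("wrist","slat1"):
        m=r["region"]&~np.isnan(W[...,0])
        if r["conf"]<.3 or m.sum()<150: continue
        col=np.median(c["image"][m],0)
        if col[2]-col[0]<30: continue
        z=np.median(W[m][:,2]); P=W[m]; P=P[abs(P[:,2]-z)<.004]
        (cx,cy),(w,h),a=cv2.minAreaRect((P[:,:2]*1000).astype(np.float32))
        if w<h: w,h,a=h,w,a+90
        a=(a+90)%180-90
        if not(105<w<130 and 15<h<27 and .005<z<.08): continue
        s=dict(xy=np.array([cx,cy])/1000,yaw=np.radians(a),z=z-.0012,conf=r["conf"])
        if all(np.linalg.norm(s["xy"]-o["xy"])>.015 or abs(s["z"]-o["z"])>.008 for o in out): out.append(s)
    return out
def tq(xy,z,yaw):
    best=None
    for k in(-1,0,1):
        j=inverse_kinematics([*xy,z],q(yaw+k*np.pi))
        if j is not None and(best is None or abs(j[5])<best[0]): best=(abs(j[5]),q(yaw+k*np.pi))
    return best[1]
def pick(s):
    zg=max(s["z"]-.012,.004); Q=tq(s["xy"],zg,s["yaw"])
    move_gripper(.036); move_ptp([*s["xy"],zg+.07],Q)
    if servo_line([*s["xy"],zg],rate=.12,contact_N=8): print("early contact",current_position()); 
    move_gripper(0); g=current_finger_gap(); 
    servo_line([*s["xy"],.20],rate=.25); print("gap",g,current_finger_gap())
    return .017<current_finger_gap()<.023
def place(i):
    xy,yaw,zb=PLACES[i]; z=zb+.003; Q=tq(xy,z,yaw)
    move_ptp([*xy,.20],Q); servo_line([*xy,z+.02],rate=.2)
    h=servo_line([*xy,z-.002],rate=.03,contact_N=4)
    print("place",i,h,round(current_position()[2]-z,4))
    move_gripper(.036); servo_line([*xy,.17],rate=.25)
E
cat > go.py <<'E'
import sys
from h import *
for i in map(int,sys.argv[1:]):
    S=slats(); R=[s for s in S if s["xy"][1]>.0]
    for s in R: print("  ",s["xy"].round(4),round(np.degrees(s["yaw"]),1),round(s["z"],4),round(s["conf"],2))
    s=min(R,key=lambda s:s["xy"][1]-.3*s["xy"][0])
    if min([np.linalg.norm(s["xy"]-o["xy"]) for o in R if o is not s]+[1])<.045: print("crowded"); break
    if not pick(s): print("no grasp"); break
    place(i); print("t",current_clock())
S=slats((.50,-.24,.36))
for s in S: print("crib",((s["xy"]-C)@np.array([ex,ey]).T).round(4),round(np.degrees(s["yaw"]-YB),1),round(s["z"],4))
c=capture("wrist"); cv2.imwrite(f"pics/crib{sys.argv[-1]}.png",c["image"])
E
python3 go.py 0
```

```text
[0.4868 0.2308] -1.6 0.0269 0.96
   [0.6207 0.2303] 0.9 0.027 0.94
   [0.4868 0.1256] -0.6 0.027 0.77
   [0.6188 0.1253] 0.9 0.027 0.61
   [0.6214 0.1781] 1.0 0.027 0.57
gap 0.01976084567922441 0.019724529965207696
place 0 True 0.0006
t 37.1417
crib [-0.1576  0.3524] 15.3 0.0266
crib [-0.0021 -0.0897] 0.1 0.0196
crib [-0.1732  0.4016] 15.2 0.0267
```

View pics/crib0.png

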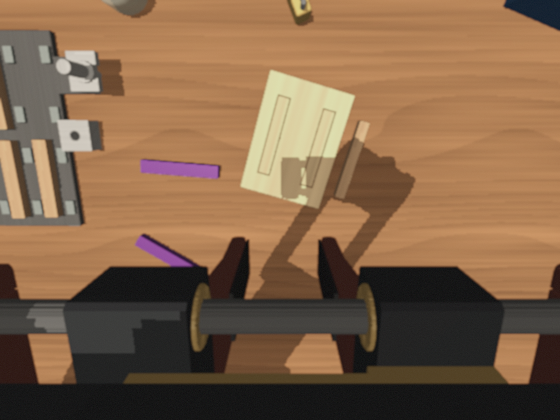

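The slat left the board after placing. At (352,160) it lies about 55 mm off its outline, standing on its 15 mm edge (top about 20 mm), which looks like the announced knock. I'll tip it flat by pushing near its top.

```bash
cat > tip.py <<'E'
from h import *
B=lambda x,y:C+x*ex+y*ey
Q=tq(B(-.002,-.06),.05,YB)
move_gripper(0)
move_ptp([*B(-.002,-.062),.08],Q)
servo_line([*B(-.002,-.062),.0165],rate=.1,contact_N=8)
servo_line([*B(-.002,-.112),.0165],rate=.05)
print(current_force()); servo_line([*B(-.002,-.085),.0165],rate=.1); servo_line([*B(-.002,-.085),.15],rate=.25)
for s in slats((.50,-.24,.36)): print("crib",((s["xy"]-C)@np.array([ex,ey]).T).round(4),round(np.degrees(s["yaw"]-YB),1),round(s["z"],4))
c=capture("wrist"); cv2.imwrite("pics/tip.png",c["image"]); print(current_clock())
E
python3 tip.py
```

```text
[-0.01407737  0.67151752 -0.47069076]
crib [-0.0021 -0.1071] 0.1 0.0148
crib [-0.1577  0.3526] 15.2 0.0267
crib [-0.1723  0.4021] 15.2 0.0267
44.325
```

View pics/tip.png

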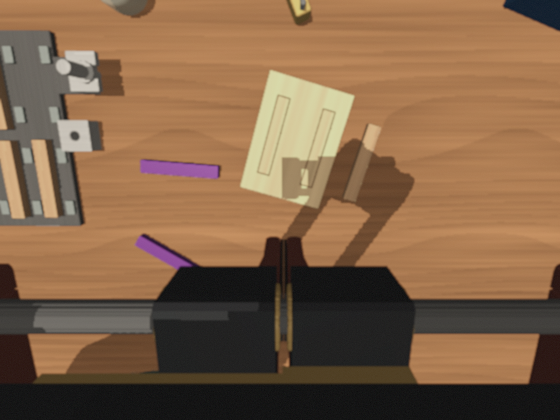

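It is now flat at (362,163), top 14.8 mm. I'll re-pick it, place it, and check.

```bash
python3 - <<'E'
from h import *
xy=C-.0021*ex-.1071*ey
print(pick(dict(xy=xy,yaw=YB,z=.0148))); place(0)
for s in slats((.50,-.24,.36)): print("crib",((s["xy"]-C)@np.array([ex,ey]).T).round(4),round(np.degrees(s["yaw"]-YB),1),round(s["z"],4))
E
python3 go.py 1
```

```text
gap 0.01939195190106998 0.019895561633922774
True
place 0 True 0.0016
crib [-0.1734  0.4019] 15.7 0.0266
crib [-0.1573  0.3521] 14.8 0.0267
crib [-0.0009 -0.0342] -0.1 0.0269
   [0.4872 0.1251] -0.6 0.0267 0.92
   [0.6212 0.2302] 0.9 0.027 0.78
   [0.4857 0.177 ] -0.6 0.0269 0.6
   [0.487 0.231] -2.3 0.0269 0.56
gap 0.02010604535009021 0.019745663333868756
place 1 True 0.0003
t 64.5333
crib [-0.1737  0.4023] 15.5 0.0266
crib [0.0032 0.0356] 0.0 0.027
crib [-0.0009 -0.0343] 0.0 0.0268
```

```bash
python3 go.py 2 3
```

```text
[0.6205 0.23  ] 1.0 0.027 0.96
   [0.4857 0.177 ] -0.6 0.027 0.89
   [0.487 0.231] -2.1 0.027 0.89
   [0.6218 0.1781] 1.1 0.027 0.85
gap 0.01983449428070598 0.019393692501135266
place 2 True 0.0006
t 76.6667
   [0.485  0.1774] -1.1 0.0269 0.85
   [0.4867 0.2309] -2.1 0.0269 0.66
   [0.6206 0.2302] 0.9 0.027 0.57
gap 0.019654989355337014 0.01990988791463497
place 3 True 0.0005
t 87.9417
crib [0.0357 0.0018] 90.2 0.0419
crib [0.0032 0.0356] -0.0 0.027
crib [-0.0009 -0.0342] 0.0 0.0269
crib [-0.0341  0.0025] 90.1 0.0419
```

View pics/crib3.png

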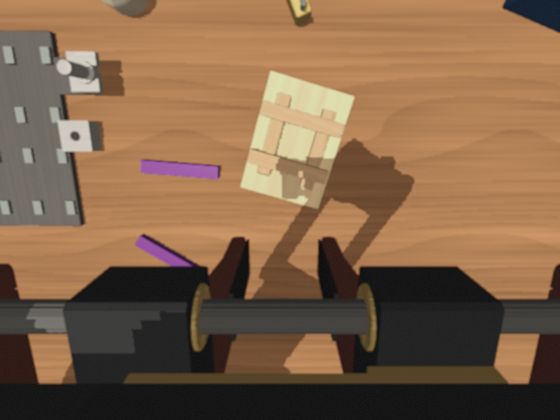

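The crib, at about (297,140), has two square layers, each within about 3 mm of its place. Two slats are left.

```bash
python3 go.py 4 5
python3 - <<'E'
from h import *
S=slats((.50,.05,.40)); c=capture("wrist"); cv2.imwrite("pics/fin.png",c["image"]); W=cloud(c)
m=(W[...,2]>.092)&(W[...,2]<.103)&(abs(W[...,0]-.637)<.03)&(abs(W[...,1]-.025)<.03); print("pin",m.sum(),np.nanmean(W[m],0),current_clock())
c=capture("side"); cv2.imwrite("pics/finside.png",cv2.resize(c["image"][140:420,170:450],(600,600)))
E
```

```text
[0.487  0.2308] -2.1 0.0271 0.76
   [0.6206 0.2302] 0.9 0.027 0.64
gap 0.019843973007331796 0.01988252934214372
place 4 True 0.0006
t 100.8083
   [0.4871 0.2308] -2.2 0.0269 0.76
gap 0.019589101703938527 0.019611184837315186
place 5 True 0.0005
t 112.4167
crib [0.0035 0.0356] 0.0 0.0571
crib [-0.0341  0.0026] 90.0 0.042
crib [0.0357 0.002 ] 90.1 0.042
crib [ 0.0026 -0.0343] -0.0 0.0569
pin 152 [0.63546345 0.02591389 0.09791446] 114.95
```

View pics/finside.png

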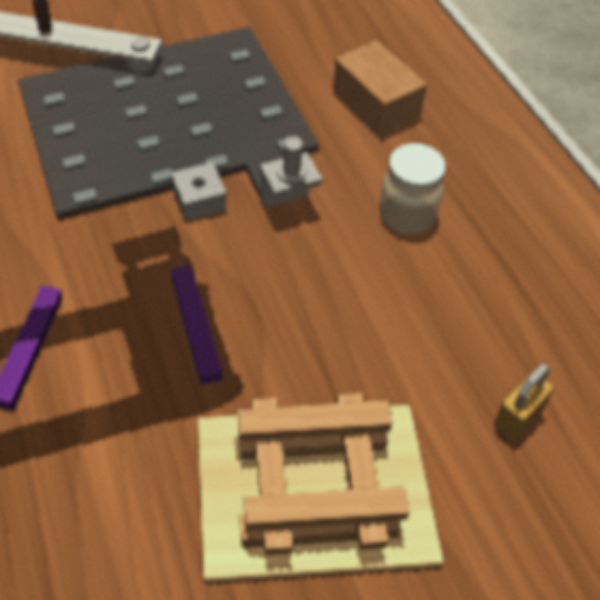

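The three-layer crib stands on the board at about (320,470). The rack is empty, the pin is upright in the notch at (292,160), the bar is open, and the padlock, carton and jar look where they were. I'm handing in.

```bash
python3 -c "
from bench import *
print(close_job())"
```

```text
the job is handed in; nothing more can be done
None
```

The job is handed in: the pin is parked upright in the bracket notch, the bar was then swung fully open, and all six slats stand as a three-layer crib within about 4 mm of their places, including one that came off the board after its first placing and had to be re-laid.

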